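# Dry-fit a turned oak lamp stem

## Task

The oak lamp base with its upright steel rod has toppled over. Stand it upright on the table and let go of it; then thread the wide oak collar down the rod until it sits flat on the base, and after it the narrow collar until it sits flat on the wide one. Do not shift the tools and other things lying around.

Things in the scene. Friction and masses are not known exactly. Their poses are not given: they have to be found in the camera images.
- lamp: lamp base, 0.59 kg: square brown oak block 100 x 100 x 25 mm, steel rod 14 mm thick standing 77 mm out of the middle of its top. Origin: centre of its underside; z along the rod to its tip, x and y along the block's sides. At the start it lies on a side face of the block, origin and level rod 50 mm above the table, rod pointing any way; it can be tipped up about the lower edge of its underside
- rod_tip (a point): centre of the rod's tip, 102 mm from the block's underside; the rod's last 8 mm taper to 6 mm thick. The loose lamp's centre of mass is on the rod axis about 20 mm from the underside: tipped up by about 25 degrees, it falls upright by itself
- wide_collar: plain turned brown oak ring, 62 mm outside diameter, 34 mm high, 18 mm bore straight through, two thin scorched lines around it, 80 g; stands with its bore upright, same both ways up. Origin at the centre of its underside on the bore axis, z axis along the bore
- narrow_collar: plain turned brown oak ring, 40 mm outside diameter, 30 mm high, 18 mm bore straight through, two thin scorched lines around it, 30 g; stands with its bore upright, same both ways up. Origin at the centre of its underside on the bore axis, z axis along the bore
- finial: bystander, leave alone: a small solid turned oak finial, 44 mm wide and 58 mm high, no bore, standing on the table between the robot and the job; origin at the centre of its underside
- chisel: bystander, leave alone: a wood chisel lying flat, 230 mm long, 30 mm high, beyond the job; origin on the table under its middle, x axis along it towards the blade
- gouge: bystander, leave alone: a long-handled gouge lying flat, 260 mm long, 32 mm high, beyond the job; origin under its middle, x axis towards the steel
- mallet: bystander, leave alone: a round turned mallet of dark wood standing on its head, 92 mm wide, 230 mm high, to the right; origin at the centre of its underside
- glue: bystander, leave alone: a closed white plastic bottle of wood glue, 60 mm wide, 150 mm high, to the left; origin at the centre of its underside
Mind the look-alikes: they are no part of the job. Several things look just like the lamp: the one meant starts farthest to the robot's left.

How it is judged:
By the outcome, as a careful person would: the job done as asked, in the order asked, and still so for the second after the job is handed in, with the robot touching nothing.
It also fails if it takes over 72 s, if anything falls off the work surface, if the arm or the gripper's body presses on something with over 40 N, if the wrist force passes 120 N, or if a joint passes its speed limit or range.

## Robot

A 6-joint arm with a two-finger parallel gripper is mounted at the origin on the work surface. World frame = base frame: x ahead of the robot, y to its left, z up, the work surface at z = 0. Lengths are in m, angles in rad, forces in N, time in s.
With the tool pointing down it reaches from about 0.3 to 0.775 m from the base axis. Payload 14.6 kg.
Tool frame: the origin (TCP) lies midway between the tips of the shut fingers; the grasp point (between the pads) lies 19 mm behind it (tcp_to_grasp is the distance from the TCP to the grasp point, in m); z points along the fingers, y is the line along which they close (so a half turn about z gives the same grasp; the last joint's range is limited). The gripper opens to 94 mm and grips with 3 to 60 N. Pads are 16 mm wide; open, the fingers measure 119 mm over their backs; the gripper's body (75 mm by 177 mm) begins 78 mm behind the grasp point.
Start: joints at [1.062, 0.3, 1.521, -0, 1.321, -0.067], TCP at [0.235, 0.497, 0.205] pointing down, gripper open.
Joint ranges: [-3.03, 3.03], [-0.79, 2.21], [0.23, 2.52], [-1.04, 4.18], [0, 3.07], [-2.55, 2.55]. Speed limits (rad/s): [2.22, 2.22, 2.57, 3.14, 3.14, 3.14].

## Interface

Orientations are given as [roll, pitch, yaw] about the fixed x, y, z axes, in that order (R = Rz(yaw) Ry(pitch) Rx(roll)).
In Python, from station import * gives the robot as it stands.
- The arm moves only by the tool send_rows, never from a script. Its argument "motion" is a list of rows, each a list of 3 entries, a list of its own where there are three numbers: the shift along the tool's x, y, z in units of 0.03 m (1.0 is 0.03 m), then the turn, a rotation vector about the tool's x, y, z in units of 0.12 rad (1.0 is 0.12 rad), then the opening, from -1 (shut) to 1 (fully open). In form: [[[x, y, z], [rx, ry, rz], grip], ...]. A call has 1 to 12 rows; each row shifts and turns the commanded pose from where the row before left it, along the tool's axes as they then stand; what a row does not reach is not made up. A row lasts 1/10 s, in which the tool goes at most 50 mm and 8.59 degrees, less where a joint would pass 70% of its speed; a pose out of reach is approached as far as the arm can. A call with a number of a shift or a turn outside -1 to 1 is refused whole. A call with a gripper value outside its range is refused whole. The fingers move at their own pace and stop on an object; "squeeze" is the grip in N (left out, the last holds). Time passes only in rows, so rows that do not move let the fingers close. It gives the time, the measured TCP pose, the force, the opening and the grip force at its end, in the units of the state.
- get_obs(): the state, without advancing time (a new reading comes with each control period).
- camera(name): name is "side" or "top"; returns a dict with "pixels" (384x512x3 uint8, red, green, blue), "depth" (384x512 float32, m along the optical axis (not along the pixel's ray), 0 where there is no reading), "fx", "fy", "cx", "cy" (pixels), "rvec" (rotation vector, rad) and "tvec" (3), from world to camera coordinates, as OpenCV has them. Camera axes: x right, y down, z forward; pixel columns grow to the right and rows downward; lengths in m; the calibration is good to about 2 mm. A picture is of the moment at which its call begins.
- hand_in(): hands the job in; it is judged then, once.
The state is a dict: "time_s": time; "qpos": joint angles; "joint_vel": joint speeds; "tau": joint torques, N m; "ee_pos": TCP position; "eef_rot": TCP orientation; "force": force on the tool from outside, world axes, zero at the start; "moment": the same for the moment, N m; "grip_width": finger opening in m; "grip_force": force on a finger pad.
Only numpy, scipy, OpenCV 4.12 (cv2) and the standard library are available. Lean on these libraries where they do the work, as an engineer would, in place of code of your own. Each camera call takes 0.05 s, during which the arm holds its last target. There are 200 camera calls.

## Working session

There is one attempt and no reset: what is moved stays moved. The work goes in short steps, Python scripts to look and compute and a tool call to move; the robot and the scene stay as the last step left them, time stands still between calls to the robot, and variables do not carry over. Pictures are saved under pics/ and viewed, at most 10 in all, crops included, and the job is handed in when it is done.

Besides the shell and the picture viewer there is one more tool, called after "Request:" by a JSON object that holds its "api" and its "payload", one argument or row to a line. send_rows: Moves the arm, as the interface text tells. Its arguments: {"type":"object","properties":{"motion":{"type":"array"},"squeeze":{"type":"number"}},"required":["motion"]}

```bash
mkdir -p pics; ls; cat > h.py <<'E'
from station import *
import numpy as np, cv2
from scipy.spatial.transform import Rotation as Ro
def cloud(c):
    d=c["depth"];v,u=np.mgrid[0:384,0:512]
    P=np.stack([(u-c["cx"])/c["fx"]*d,(v-c["cy"])/c["fy"]*d,d],-1)
    R=Ro.from_rotvec(np.array(c["rvec"]).ravel()).as_matrix()
    W=(P-np.array(c["tvec"]).ravel())@R
    W[d==0]=np.nan
    return W
def save(c,n): cv2.imwrite("pics/"+n,cv2.cvtColor(c["pixels"],cv2.COLOR_RGB2BGR))
E
python3 - <<'E'
from h import *
o=get_obs();print({k:np.round(v,3).tolist() for k,v in o.items()})
ims=[]
for n in("top","side"):
    c=camera(n);save(c,n+"0.png");W=cloud(c);np.savez(n+"0.npz",W=W,p=c["pixels"])
    print(n,c["fx"],np.round(c["rvec"],3).tolist(),np.round(c["tvec"],3).tolist(),np.mean(c["depth"]==0))
E
```

```text
pics
{'time_s': 0.0, 'qpos': [1.062, 0.3, 1.522, -0.0, 1.321, -0.067], 'joint_vel': [-0.001, 0.001, -0.001, 0.002, 0.0, 0.0], 'tau': [0.001, -53.18, -35.275, 0.071, 0.024, -0.0], 'ee_pos': [0.235, 0.497, 0.205], 'eef_rot': [-3.14, -0.0, 2.7], 'force': [-0.348, 0.071, -1.209], 'moment': [0.019, -0.054, -0.063], 'grip_force': 0.0, 'grip_width': 0.094}
top 350.7912537693015 [2.116, -2.089, 0.231] [-0.004, 0.548, 1.159] 0.004048665364583333
side 365.4110585977116 [2.305, -0.111, 0.023] [-0.527, 0.091, 1.038] 0.004328409830729167
```

View pics/top0.png

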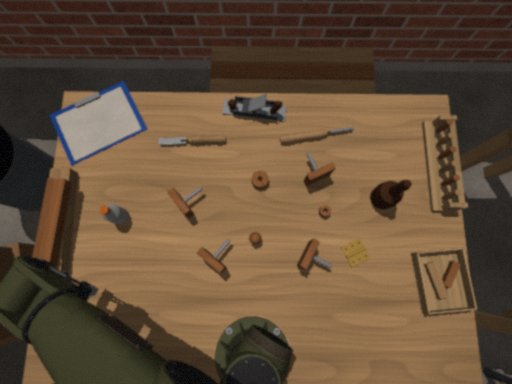

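View pics/side0.png

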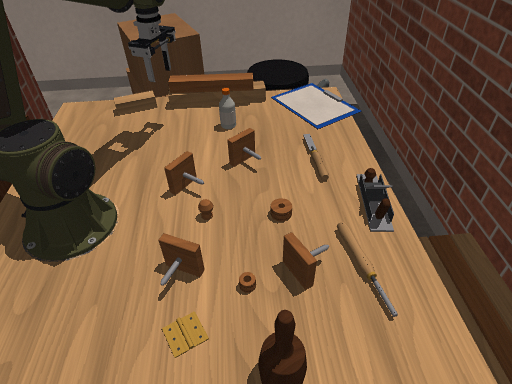

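The top view shows four lamps. The leftmost one, with its block at about (180,202) and rod tip at about (202,189), is also at (242,147) in the side view. The wide collar is at (260,180), the narrow collar at (325,211) and the finial at (255,238).

```bash
python3 - <<'E'
from h import *
T=np.load("top0.npz");S=np.load("side0.npz")
W=np.concatenate([T["W"].reshape(-1,3),S["W"].reshape(-1,3)]);C=np.concatenate([T["p"].reshape(-1,3),S["p"].reshape(-1,3)]);src=np.r_[np.zeros(384*512),np.ones(384*512)]
def at(u,v): return T["W"][v,u]
for n,u,v in(("lamp",180,202),("tip",200,190),("wide",266,181),("narrow",329,212),("finial",255,238),("lamp2",212,260),("glue",115,215),("table",230,200)): print(n,at(u,v).round(3))
def near(c,r,z0=.004): return (np.hypot(W[:,0]-c[0],W[:,1]-c[1])<r)&(W[:,2]>z0)&(W[:,2]<.2)
for n,(u,v),h in(("wide",(260,180),.034),("narrow",(325,211),.03)):
    c=at(u+5,v)
    for s in(0,1):
        m=near(c,.06)&(src==s); z=np.percentile(W[m,2],90); k=m&(W[:,2]>z-.006)
        (x,y),r=cv2.minEnclosingCircle(W[k,:2].astype(np.float32)); print(n,s,"circ",round(x,4),round(y,4),round(r,4),"ztop",round(np.median(W[k,2]),4),k.sum())
c=at(182,200)
L=near(c,.11)
for s in(0,1):
    m=L&(src==s)
    sat=C.max(1).astype(int)-C.min(1)
    steel=m&(sat<40)&(W[:,2]>.03); wood=m&(sat>=40)&(W[:,2]>.085)
    print("steel",s,steel.sum(),W[steel].min(0).round(3),W[steel].max(0).round(3),"wood",wood.sum(),cv2.minAreaRect(W[wood,:2].astype(np.float32)),np.median(W[wood,2]))
    if steel.sum()>8:
        vx,vy,x0,y0=cv2.fitLine(W[steel,:2].astype(np.float32),2,0,.01,.01).ravel(); print("line",vx,vy,x0,y0,np.degrees(np.arctan2(vy,vx)))
tb=(W[:,0]>.3)&(W[:,0]<.6)&(abs(W[:,1])<.3)&(abs(W[:,2])<.01)
for s in(0,1): print("tablez",np.median(W[tb&(src==s),2]))
E
```

```text
lamp [0.491 0.246 0.102]
tip [0.542 0.188 0.056]
wide [ 0.583 -0.043  0.034]
narrow [ 0.474 -0.265  0.031]
finial [ 0.378 -0.006  0.056]
lamp2 [0.303 0.132 0.099]
glue [0.444 0.456 0.105]
table [0.519 0.086 0.   ]
wide 0 circ 0.5934 -0.0213 0.031 ztop 0.0345 197
wide 1 circ 0.5943 -0.0217 0.0312 ztop 0.0334 253
narrow 0 circ 0.4811 -0.2525 0.0202 ztop 0.0308 78
narrow 1 circ 0.4824 -0.2509 0.0204 ztop 0.0295 170
steel 0 111 [0.452 0.185 0.034] [0.554 0.246 0.1  ] wood 223 ((0.49702152609825134, 0.2515123188495636), (0.09841115772724152, 0.02507377788424492), 39.697364807128906) 0.09997631017845315
line 0.9548794 -0.2969939 0.5105742 0.21579994 -17.27714
steel 1 170 [0.454 0.183 0.03 ] [0.555 0.276 0.099] wood 191 ((0.499653697013855, 0.2510952651500702), (0.09986694902181625, 0.028904860839247704), 38.4798583984375) 0.09886180843398583
line 0.97861135 -0.20571779 0.50727713 0.22384866 -11.871519
tablez 0.0006206821768876418
tablez -0.00013519743576010168
```

```bash
cat >> h.py <<'E'
def go(x,y,z,yaw=None):
    "units (tool axes) to reach TCP x,y,z; turn first, then shifts along the turned axes"
    o=get_obs();R=Ro.from_euler("xyz",o["eef_rot"]);p=np.array(o["ee_pos"])
    if yaw is None: G=R
    else:
        G=min((Ro.from_euler("xyz",[np.pi,0,yaw+k*np.pi]) for k in(0,1)),key=lambda g:(R.inv()*g).magnitude())
    print("turn",((R.inv()*G).as_rotvec()/.12).round(2),"shift",(G.inv().apply(np.array([x,y,z])-p)/.03).round(2))
E
python3 - <<'E'
from h import *
T=np.load("top0.npz");S=np.load("side0.npz")
d0=np.array([.636,-.772]);b=np.array([.498,.2513])
for D in(T,S):
    W=D["W"].reshape(-1,3);q=W[:,:2]-b;s=q@d0;n=q@np.array([-d0[1],d0[0]])
    k=(s>.022)&(s<.095)&(abs(n)<.02)&(W[:,2]>.03)&(W[:,2]<.07)
    vx,vy,x0,y0=cv2.fitLine(W[k,:2].astype(np.float32),2,0,.01,.01).ravel()
    print(k.sum(),np.degrees(np.arctan2(vy,vx)),"offset",n[k].mean(),"smax",s[k].max()+.0125,"ztop",np.percentile(W[k,2],95))
P=b-.0125*d0;g=P+.084*d0;print(P,g);go(*g,.031,np.arctan2(d0[1],d0[0]))
W=T["W"].reshape(-1,3);k=(W[:,2]>.05)&(W[:,0]>.3)&(W[:,0]<.7)&(W[:,1]<-.1)&(W[:,1]>-.5)&(W[:,2]<.3)
im=np.zeros((40,40),np.uint8)
for x,y,z in W[k]: im[min(39,int((x-.3)/.01)),min(39,int((y+.5)/.01))]=255
nn,l,st,ce=cv2.connectedComponentsWithStats(im)
for a in st[1:]: print("x",.3+a[1]*.01,.3+(a[1]+a[3])*.01,"y",-.5+a[0]*.01,-.5+(a[0]+a[2])*.01)
E
```

```text
74 -50.324993 offset -0.0010497753005423987 smax 0.09943841391009028 ztop 0.05913526863090523
71 -50.178085 offset -0.0014798343237294785 smax 0.10110922720408878 ztop 0.05706903950641616
[0.49005 0.26095] [0.543474 0.196102]
turn [-0.01  0.    3.67] shift [-14.28   1.56   5.8 ]
x 0.3 0.38 y -0.26 -0.14999999999999997
x 0.49 0.5800000000000001 y -0.5 -0.41000000000000003
x 0.5700000000000001 0.69 y -0.28 -0.16999999999999998
```

Request:
{"api": "send_rows", "payload": {
  "motion": [
    [[0,0,0],[0,0,1],1],
    [[0,0,0],[0,0,1],1],
    [[0,0,0],[0,0,1],1],
    [[0,0,0],[0,0,0.67],1],
    [[-1,0.2,0],[0,0,0],1],
    [[-1,0.2,0],[0,0,0],1],
    [[-1,0.2,0],[0,0,0],1],
    [[-1,0.2,0],[0,0,0],1],
    [[-1,0.2,0],[0,0,0],1],
    [[-1,0.2,0],[0,0,0],1],
    [[-1,0.2,0],[0,0,0],1],
    [[-1,0.16,0],[0,0,0],1]
  ],
  "squeeze": 10
}}

```text
time_s: 1.3
ee_pos: [0.4246, 0.3406, 0.2052]
eef_rot: [-3.141, -0.0, 2.259]
force: [0.0, -0.2, -0.2]
grip_width: 0.094
grip_force: 0.0
```

Request:
{"api": "send_rows", "payload": {
  "motion": [
    [[-1,0,0],[0,0,0],1],
    [[-1,0,0],[0,0,0],1],
    [[-1,0,0],[0,0,0],1],
    [[-1,0,0],[0,0,0],1],
    [[-1,0,0],[0,0,0],1],
    [[-1,0,0],[0,0,0],1],
    [[-0.28,0,0],[0,0,0],1],
    [[0,0,0],[0,0,0],1],
    [[0,0,0.5],[0,0,0],1],
    [[0,0,0.5],[0,0,0],1],
    [[0,0,0],[0,0,0],1],
    [[0,0,0],[0,0,0],1]
  ]
}}

```text
time_s: 2.5
ee_pos: [0.5431, 0.197, 0.1759]
eef_rot: [-3.142, -0.0, 2.26]
force: [0.8, -0.3, 0.6]
grip_width: 0.094
grip_force: 0.0
```

```bash
python3 - <<'E'
from h import *
print(get_obs()["qpos"]);go(.5435,.1961,.031,np.arctan2(-.772,.636))
E
```

```text
[ 2.84487568e-01  3.85879534e-01  1.47621388e+00  9.59606767e-05
  1.27957711e+00 -4.05135537e-01]
turn [-0. -0.  0.] shift [-0.03 -0.01  4.83]
```

Request:
{"api": "send_rows", "payload": {
  "motion": [
    [[0,0,0.8],[0,0,0],1],
    [[0,0,0.8],[0,0,0],1],
    [[0,0,0.8],[0,0,0],1],
    [[0,0,0.8],[0,0,0],1],
    [[0,0,0.8],[0,0,0],1],
    [[0,0,0.8],[0,0,0],1],
    [[0,0,0],[0,0,0],1],
    [[0,0,0],[0,0,0],-1],
    [[0,0,0],[0,0,0],-1],
    [[0,0,0],[0,0,0],-1],
    [[0,0,0],[0,0,0],-1],
    [[0,0,0],[0,0,0],-1]
  ],
  "squeeze": 10
}}

```text
time_s: 3.7
ee_pos: [0.5437, 0.1962, 0.0319]
eef_rot: [3.141, 0.0, 2.259]
force: [0.2, 0.2, -0.3]
grip_width: 0.0573
grip_force: 0.0
```

Request:
{"api": "send_rows", "payload": {
  "motion": [
    [[0,0,0],[0,0,0],-1],
    [[0,0,0],[0,0,0],-1],
    [[0,0,0],[0,0,0],-1]
  ]
}}

```text
time_s: 4.0
ee_pos: [0.5435, 0.1961, 0.0315]
eef_rot: [-3.142, -0.0, 2.259]
force: [-0.1, 0.7, 0.0]
grip_width: 0.0334
grip_force: 0.0
```

Request:
{"api": "send_rows", "payload": {
  "motion": [
    [[0,0,0],[0,0,0],-1],
    [[0,0,0],[0,0,0],-1],
    [[0,0,0],[0,0,0],-1],
    [[0,0,0],[0,0,0],-1]
  ],
  "squeeze": 10
}}

```text
time_s: 4.4
ee_pos: [0.5436, 0.1962, 0.0315]
eef_rot: [3.141, 0.0, 2.259]
force: [1.4, 0.9, 0.1]
grip_width: 0.0136
grip_force: 10.0
```

Request:
{"api": "send_rows", "payload": {
  "motion": [
    [[0.15,0,-0.21],[0,0,0],-1],
    [[0.15,0,-0.21],[0,0,0],-1],
    [[0.18,0,-0.18],[0,0,0],-1],
    [[0.18,0,-0.18],[0,0,0],-1],
    [[0.2,0,-0.15],[0,0,0],-1],
    [[0.2,0,-0.15],[0,0,0],-1],
    [[0.23,0,-0.12],[0,0,0],-1],
    [[0.23,0,-0.12],[0,0,0],-1]
  ]
}}

```text
time_s: 5.2
ee_pos: [0.5144, 0.232, 0.0716]
eef_rot: [3.141, 0.0, 2.259]
force: [2.5, 1.8, 0.8]
grip_width: 0.0134
grip_force: 10.0
```

```bash
python3 - <<'E'
from h import *
c=camera("side");save(c,"s1.png");im=cv2.imread("pics/s1.png")[60:230,130:360];cv2.imwrite("pics/s1c.png",cv2.resize(im,None,fx=3,fy=3))
E
```

```text
(no output)
```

View pics/s1c.png

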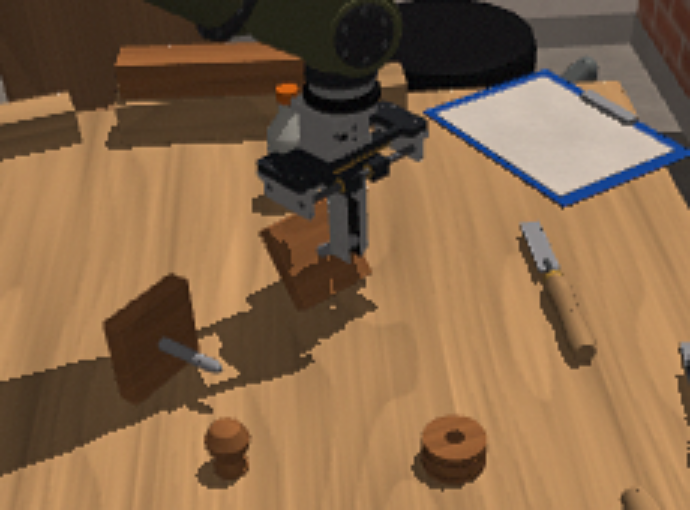

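The lamp block at crop (315,260) is tipped about 35°, still held by the rod. I'll continue the arc.

Request:
{"api": "send_rows", "payload": {
  "motion": [
    [[0.24,0,-0.08],[0,0,0],-1],
    [[0.24,0,-0.08],[0,0,0],-1],
    [[0.25,0,-0.04],[0,0,0],-1],
    [[0.25,0,-0.04],[0,0,0],-1],
    [[0.26,0,0],[0,0,0],-1],
    [[0.26,0,0],[0,0,0],-1],
    [[0.25,0,0.04],[0,0,0],-1],
    [[0.25,0,0.04],[0,0,0],-1],
    [[0.24,0,0.08],[0,0,0],-1],
    [[0.24,0,0.07],[0,0,0],-1]
  ]
}}

```text
time_s: 6.25
ee_pos: [0.4663, 0.2889, 0.0705]
eef_rot: [-3.14, -0.0, 2.26]
force: [0.8, -0.1, -5.0]
grip_width: 0.0138
grip_force: 10.0
```

Request:
{"api": "send_rows", "payload": {
  "motion": [
    [[0.23,0,0.1],[0,0,0],-1],
    [[0.23,0,0.1],[0,0,0],-1],
    [[0,0,0],[0,0,0],-1],
    [[0,0,0],[0,0,0],-1]
  ]
}}

```text
time_s: 6.65
ee_pos: [0.458, 0.2992, 0.0647]
eef_rot: [-3.14, -0.0, 2.26]
force: [0.1, -0.3, -6.4]
grip_width: 0.0137
grip_force: 10.0
```

```bash
python3 - <<'E'
from h import *
c=camera("side");save(c,"s2.png");im=cv2.imread("pics/s2.png")[60:230,130:360];cv2.imwrite("pics/s2c.png",cv2.resize(im,None,fx=3,fy=3))
E
```

```text
(no output)
```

View pics/s2c.png

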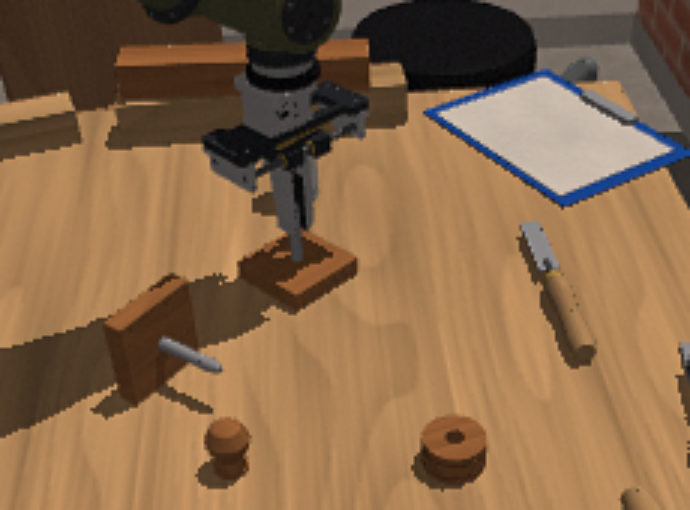

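The lamp looks upright in the grip, with its block at crop (298,272). The force of −6 N means it is still hanging just off the table, so I'll lower it gently.

Request:
{"api": "send_rows", "payload": {
  "motion": [
    [[0,0,0.05],[0,0,0],-1],
    [[0,0,0.05],[0,0,0],-1],
    [[0,0,0],[0,0,0],-1]
  ]
}}

```text
time_s: 7.0
ee_pos: [0.4587, 0.2992, 0.0635]
eef_rot: [3.141, 0.0, 2.259]
force: [-5.1, -5.2, 10.4]
grip_width: 0.0138
grip_force: 10.0
```

```bash
python3 - <<'E'
from h import *
W=cloud(camera("side"));k=(np.hypot(W[...,0]-.458,W[...,1]-.30)<.085)&(W[...,2]>.012)&(W[...,2]<.05)
q=W[k]; A=np.c_[q[:,:2],np.ones(len(q))]
k2=q[:,2]>.02
s=np.linalg.lstsq(A[k2],q[k2,2],rcond=None)[0];print(s,np.median(q[k2,2]),cv2.minAreaRect(q[:,:2].astype(np.float32)))
E
```

```text
[0.00192281 0.00715655 0.0221008 ] 0.024522216848467455 ((0.4556240439414978, 0.2987278997898102), (0.10400979965925217, 0.10368043929338455), 40.15486526489258)
```

Request:
{"api": "send_rows", "payload": {
  "motion": [
    [[0,0,-0.03],[0,0,0],-1],
    [[0,0,0],[0,0,0],-0.5],
    [[0,0,0],[0,0,0],-0.5],
    [[0,0,0],[0,0,0],-0.3],
    [[0,0,0],[0,0,0],0],
    [[0,0,0],[0,0,0],0],
    [[0,0,-0.5],[0,0,0],0],
    [[0,0,-1],[0,0,0],1],
    [[0,0,-1],[0,0,0],1],
    [[0,0,-1],[0,0,0],1],
    [[0,0,-1],[0,0,0],1],
    [[0,0,0],[0,0,0],1]
  ]
}}

```text
time_s: 8.25
ee_pos: [0.4597, 0.3002, 0.2023]
eef_rot: [3.135, 0.001, 2.259]
force: [0.6, 0.5, -0.3]
grip_width: 0.0838
grip_force: 0.0
```

```bash
python3 - <<'E'
from h import *
print(get_obs()["qpos"])
# collar grasp: closing along radial-perpendicular free; keep near current yaw
for yaw in (1.7,2.26): go(.594,-.0215,.17,yaw)
E
```

```text
[ 5.11696264e-01  2.96400182e-01  1.53290883e+00  3.30152928e-05
  1.30574278e+00 -1.76877824e-01]
turn [ 0.05 -0.01  4.66] shift [-11.21   3.06   1.08]
turn [ 0.05  0.01 -0.01] shift [-11.12  -3.37   1.08]
```

Request:
{"api": "send_rows", "payload": {
  "motion": [
    [[-1,-0.3,0],[0,0,0],1],
    [[-1,-0.3,0],[0,0,0],1],
    [[-1,-0.3,0],[0,0,0],1],
    [[-1,-0.3,0],[0,0,0],1],
    [[-1,-0.3,0],[0,0,0],1],
    [[-1,-0.3,0],[0,0,0],1],
    [[-1,-0.3,0],[0,0,0],1],
    [[-1,-0.3,0],[0,0,0],1],
    [[-1,-0.3,0],[0,0,0],1],
    [[-1,-0.3,0],[0,0,0],1],
    [[-1,-0.3,1],[0,0,0],1],
    [[-0.12,-0.07,0],[0,0,0],1]
  ]
}}

```text
time_s: 9.45
ee_pos: [0.5915, -0.0249, 0.1637]
eef_rot: [-3.137, -0.004, 2.257]
force: [-1.0, -0.2, 0.0]
grip_width: 0.0944
grip_force: 0.0
```

```bash
python3 - <<'E'
from h import *
for n in("top","side"):
    c=camera(n);W=cloud(c);q=W.reshape(-1,3)
    np.savez(n+"1.npz",W=W,p=c["pixels"])
    k=(np.hypot(q[:,0]-.458,q[:,1]-.30)<.09)&(q[:,2]<.13)
    m=k&(q[:,2]>.016)&(q[:,2]<.032); r=cv2.minAreaRect(q[m,:2].astype(np.float32))
    t=k&(q[:,2]>.035)
    print(n,m.sum(),np.median(q[m,2]),r,"rod",t.sum(),q[t].mean(0).round(4),q[t][:,2].max())
    for a,b in((.035,.06),(.06,.085),(.085,.11)):
        j=k&(q[:,2]>a)&(q[:,2]<=b); print(j.sum(),q[j].mean(0).round(4),np.ptp(q[j],0).round(4))
go(.594,-.0215,.007,2.26)
E
```

```text
top 773 0.02513657474950769 ((0.45498859882354736, 0.2997523844242096), (0.10221084952354431, 0.1001034751534462), 41.90309143066406) rod 34 [0.453  0.2969 0.0788] 0.10397269710317525
7 [0.4516 0.2959 0.0455] [0.0104 0.0079 0.021 ]
10 [0.4524 0.2953 0.072 ] [0.0111 0.0087 0.0236]
17 [0.4539 0.2983 0.0966] [0.0127 0.0105 0.0188]
side 500 0.02417470568018653 ((0.45627689361572266, 0.2989342212677002), (0.10463078320026398, 0.10327950865030289), 40.8652229309082) rod 71 [0.456  0.2962 0.0691] 0.10088325433155657
27 [0.4562 0.296  0.0476] [0.012  0.0109 0.023 ]
25 [0.4552 0.2959 0.0733] [0.0135 0.0094 0.0236]
19 [0.4566 0.2969 0.0941] [0.0108 0.0114 0.014 ]
turn [-0.01 -0.01 -0.02] shift [-0.01  0.08  5.34]
```

Request:
{"api": "send_rows", "payload": {
  "motion": [
    [[0,0.08,0.9],[0,0,0],1],
    [[0,0,0.9],[0,0,0],1],
    [[0,0,0.9],[0,0,0],1],
    [[0,0,0.9],[0,0,0],1],
    [[0,0,0.9],[0,0,0],1],
    [[0,0,0.8],[0,0,0],1],
    [[0,0,0.04],[0,0,0],1],
    [[0,0,0],[0,0,0],-1],
    [[0,0,0],[0,0,0],-1],
    [[0,0,0],[0,0,0],-1],
    [[0,0,0],[0,0,0],-1],
    [[0,0,0],[0,0,0],-1]
  ],
  "squeeze": 12
}}

```text
time_s: 10.75
ee_pos: [0.5947, -0.0208, 0.0088]
eef_rot: [3.141, 0.001, 2.259]
force: [-0.6, 1.3, 5.2]
grip_width: 0.0609
grip_force: 11.9
```

Request:
{"api": "send_rows", "payload": {
  "motion": [
    [[0,0,0],[0,0,0],-1],
    [[0,0,0],[0,0,0],-1]
  ]
}}

```text
time_s: 10.95
ee_pos: [0.5947, -0.0208, 0.0088]
eef_rot: [3.141, 0.001, 2.259]
force: [-0.8, 0.5, 6.4]
grip_width: 0.061
grip_force: 11.9
```

Request:
{"api": "send_rows", "payload": {
  "motion": [
    [[0,0,-0.3],[0,0,0],-1],
    [[0,0,-0.8],[0,0,0],-1],
    [[0,0,-1],[0,0,0],-1],
    [[0,0,-1],[0,0,0],-1],
    [[0,0,-1],[0,0,0],-1],
    [[0,0,-1],[0,0,0],-1],
    [[0,0,-0.5],[0,0,0],-1],
    [[0,0,0],[0,0,0],-1]
  ]
}}

```text
time_s: 11.75
ee_pos: [0.595, -0.021, 0.1787]
eef_rot: [3.139, 0.003, 2.259]
force: [-0.1, 0.5, -1.8]
grip_width: 0.0612
grip_force: 11.9
```

```bash
cat >> h.py <<'E'
def collar(xy,zu,h,R):
    "rim circle of the collar in hand near xy, from both cameras, and its height span"
    for n in("top","side"):
        c=camera(n);q=cloud(c).reshape(-1,3);p=c["pixels"].reshape(-1,3).astype(int)
        k=(np.hypot(q[:,0]-xy[0],q[:,1]-xy[1])<R+.008)&(q[:,2]>zu-.012)&(q[:,2]<zu+h+.008)&(p[:,0]-p[:,2]>25)
        w=q[k]; r=None
        if k.sum()>10:
            r=cv2.minEnclosingCircle(w[:,:2].astype(np.float32))
            t=w[w[:,2]>np.percentile(w[:,2],97)-.005]
            pl=np.linalg.lstsq(np.c_[t[:,:2]-xy,np.ones(len(t))],t[:,2],rcond=None)[0]
            print(n,k.sum(),"circ",np.round(r[0],4),round(r[1],4),"z",w[:,2].min().round(4),w[:,2].max().round(4),"topplane",pl.round(3))
E
python3 - <<'E'
from h import *
o=get_obs();p=o["ee_pos"];print(p.round(4) if hasattr(p,'round') else p)
collar(np.array(p[:2]),p[2]-.0088,.034,.031)
go(.4556,.299,.175,2.26)
E
```

```text
[ 0.595  -0.021   0.1787]
side 405 circ [ 0.5927 -0.0225] 0.0318 z 0.1676 0.205 topplane [-0.007  0.005  0.201]
turn [-0.   -0.   -0.01] shift [11.16  3.22  0.02]
```

Request:
{"api": "send_rows", "payload": {
  "motion": [
    [[0.5,0.2,0],[0,0,0],-1],
    [[1,0.3,0],[0,0,0],-1],
    [[1,0.3,0],[0,0,0],-1],
    [[1,0.3,0],[0,0,0],-1],
    [[1,0.3,0],[0,0,0],-1],
    [[1,0.3,0],[0,0,0],-1],
    [[1,0.3,0],[0,0,0],-1],
    [[1,0.3,0],[0,0,0],-1],
    [[1,0.3,0],[0,0,0],-1],
    [[1,0.3,0],[0,0,0],-1],
    [[1,0.3,0],[0,0,0],-1],
    [[0.66,0.12,0],[0,0,0],-1]
  ]
}}

```text
time_s: 13.05
ee_pos: [0.4565, 0.3029, 0.1748]
eef_rot: [-3.14, -0.001, 2.261]
force: [-0.1, -0.4, -1.2]
grip_width: 0.061
grip_force: 11.9
```

Request:
{"api": "send_rows", "payload": {
  "motion": [
    [[0,0,0.5],[0,0,0],-1],
    [[0,0,0.5],[0,0,0],-1],
    [[0,0,0.4],[0,0,0],-1],
    [[0,0,0],[0,0,0],-1],
    [[0,0,0],[0,0,0],-1]
  ]
}}

```text
time_s: 13.55
ee_pos: [0.4583, 0.301, 0.134]
eef_rot: [-3.141, -0.0, 2.259]
force: [0.5, -0.6, -2.1]
grip_width: 0.0613
grip_force: 11.9
```

```bash
python3 - <<'E'
from h import *
o=get_obs();p=np.array(o["ee_pos"]);print(p.round(4))
collar(p[:2]-.0015,p[2]-.0088,.034,.031)
q=cloud(camera("side")).reshape(-1,3)
k=(np.hypot(q[:,0]-.458,q[:,1]-.30)<.09)
m=k&(q[:,2]>.016)&(q[:,2]<.032);print(m.sum(),cv2.minAreaRect(q[m,:2].astype(np.float32)))
go(.4586,.2998,.05,2.26)
c=camera("side");save(c,"s3.png");im=cv2.imread("pics/s3.png")[90:190,170:300];cv2.imwrite("pics/s3c.png",cv2.resize(im,None,fx=5,fy=5))
E
```

```text
[0.4583 0.301  0.134 ]
top 20 circ [0.4722 0.2788] 0.0142 z 0.1331 0.1624 topplane [0.174 0.226 0.162]
side 256 circ [0.456  0.2992] 0.0335 z 0.1255 0.1615 topplane [-0.009  0.014  0.159]
514 ((0.4552764296531677, 0.29973962903022766), (0.1022469773888588, 0.10460216552019119), 42.23375701904297)
turn [ 0.01  0.   -0.01] shift [-0.03 -0.03  2.82]
```

View pics/s3c.png

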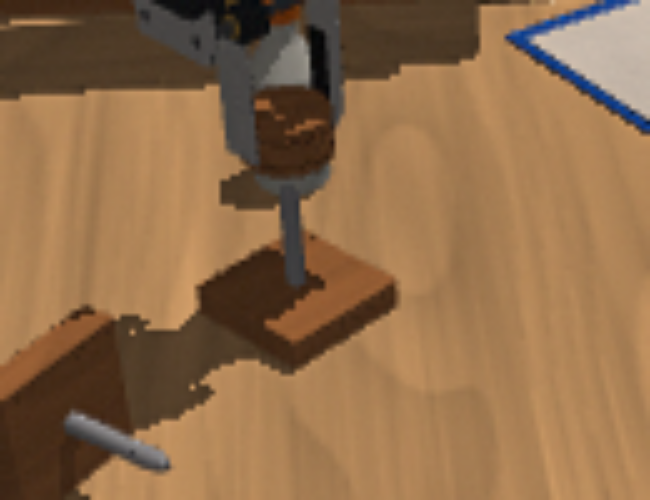

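The collar at crop (290,135) hangs over the rod at (292,220), and the two agree within about 1 mm. I'll lower it while watching the force.

Request:
{"api": "send_rows", "payload": {
  "motion": [
    [[-0.02,-0.02,0.3],[0,0,0],-1],
    [[0,0,0.3],[0,0,0],-1],
    [[0,0,0.2],[0,0,0],-1],
    [[0,0,0.2],[0,0,0],-1],
    [[0,0,0.2],[0,0,0],-1],
    [[0,0,0],[0,0,0],-1]
  ]
}}

```text
time_s: 14.35
ee_pos: [0.458, 0.2999, 0.0971]
eef_rot: [-3.14, -0.0, 2.259]
force: [-0.2, 0.1, -0.5]
grip_width: 0.061
grip_force: 11.9
```

Underside is now at 0.088, below the tip, with no contact force.

Request:
{"api": "send_rows", "payload": {
  "motion": [
    [[0,0,0.3],[0,0,0],-1],
    [[0,0,0.3],[0,0,0],-1],
    [[0,0,0.3],[0,0,0],-1],
    [[0,0,0.3],[0,0,0],-1],
    [[0,0,0.3],[0,0,0],-1],
    [[0,0,0.3],[0,0,0],-1],
    [[0,0,0.1],[0,0,0],-1],
    [[0,0,0],[0,0,0],-1]
  ]
}}

```text
time_s: 15.15
ee_pos: [0.4582, 0.3, 0.0405]
eef_rot: [-3.141, -0.0, 2.259]
force: [0.4, 0.5, -0.8]
grip_width: 0.0611
grip_force: 11.9
```

Request:
{"api": "send_rows", "payload": {
  "motion": [
    [[0,0,0.1],[0,0,0],-1],
    [[0,0,0.06],[0,0,0],-1],
    [[0,0,0.04],[0,0,0],-1],
    [[0,0,0],[0,0,0],-1]
  ]
}}

```text
time_s: 15.55
ee_pos: [0.4583, 0.3001, 0.035]
eef_rot: [-3.142, -0.0, 2.259]
force: [0.2, -0.2, -0.1]
grip_width: 0.061
grip_force: 11.9
```

Request:
{"api": "send_rows", "payload": {
  "motion": [
    [[0,0,0.03],[0,0,0],-1],
    [[0,0,0],[0,0,0],0.4],
    [[0,0,0],[0,0,0],0.6],
    [[0,0,0],[0,0,0],0.8],
    [[0,0,-0.2],[0,0,0],0.8],
    [[0,0,-0.5],[0,0,0],0.8],
    [[0,0,-1],[0,0,0],0.8],
    [[0,0,-1],[0,0,0],0.8],
    [[0,0,-1],[0,0,0],0.8],
    [[0,0,-1],[0,0,0],0.8],
    [[0,0,-0.8],[0,0,0],0.8],
    [[0,0,0],[0,0,0],0.8]
  ]
}}

```text
time_s: 16.75
ee_pos: [0.4593, 0.3007, 0.203]
eef_rot: [3.136, 0.001, 2.259]
force: [0.6, -0.3, -0.9]
grip_width: 0.0847
grip_force: 0.0
```

```bash
python3 - <<'E'
from h import *
print(get_obs()["qpos"])
for yaw in (np.pi,2.26): go(.4818,-.2517,.205,yaw)
E
```

```text
[ 5.12894240e-01  2.96105482e-01  1.53168697e+00  5.22618641e-06
  1.30786126e+00 -1.75731316e-01]
turn [ 0.04  0.03 -7.35] shift [ -0.75 -18.41  -0.07]
turn [ 0.05  0.01 -0.  ] shift [-14.69 -11.13  -0.07]
```

Request:
{"api": "send_rows", "payload": {
  "motion": [
    [[0,0,0],[0,0,-1],0.6],
    [[0,0,0],[0,0,-1],0.6],
    [[0,0,0],[0,0,-1],0.6],
    [[0,0,0],[0,0,-1],0.6],
    [[0,0,0],[0,0,-1],0.6],
    [[0,0,0],[0,0,-1],0.6],
    [[0,0,0],[0,0,-1],0.6],
    [[0,0,0],[0,0,-0.35],0.6],
    [[0,-1,0],[0,0,0],0.6],
    [[0,-1,0],[0,0,0],0.6],
    [[0,-1,0],[0,0,0],0.6],
    [[0,-1,0],[0,0,0],0.6]
  ]
}}

```text
time_s: 17.95
ee_pos: [0.4578, 0.1789, 0.1985]
eef_rot: [-3.141, -0.001, -3.142]
force: [0.7, 0.0, 0.3]
grip_width: 0.0753
grip_force: 0.0
```

Request:
{"api": "send_rows", "payload": {
  "motion": [
    [[0,-1,0],[0,0,0],0.6],
    [[0,-1,0],[0,0,0],0.6],
    [[0,-1,0],[0,0,0],0.6],
    [[0,-1,0],[0,0,0],0.6],
    [[0,-1,0],[0,0,0],0.6],
    [[0,-1,0],[0,0,0],0.6],
    [[0,-1,0],[0,0,0],0.6],
    [[-0.2,-1,0],[0,0,0],0.6],
    [[-0.2,-1,0],[0,0,0],0.6],
    [[-0.2,-1,0],[0,0,0],0.6],
    [[-0.1,-1,0],[0,0,0],0.6],
    [[0,-1,0],[0,0,0],0.6]
  ]
}}

```text
time_s: 19.15
ee_pos: [0.4791, -0.1811, 0.1984]
eef_rot: [3.141, -0.001, 3.141]
force: [0.2, 0.6, 0.2]
grip_width: 0.0755
grip_force: 0.0
```

Request:
{"api": "send_rows", "payload": {
  "motion": [
    [[0,-1,0],[0,0,0],0.6],
    [[0,-1,0],[0,0,0],0.6],
    [[0,-0.4,0],[0,0,0],0.6],
    [[0,0,0],[0,0,0],0.6],
    [[0,0,0],[0,0,0],0.6]
  ]
}}

```text
time_s: 19.65
ee_pos: [0.4792, -0.2511, 0.1988]
eef_rot: [3.141, -0.0, 3.141]
force: [-0.1, -0.0, -0.4]
grip_width: 0.0751
grip_force: 0.0
```

```bash
python3 - <<'E'
from h import *
print(get_obs()["qpos"])
go(.483,-.2510,.005,np.pi)
for n in("top","side"):
    c=camera(n);q=cloud(c).reshape(-1,3);p=c["pixels"].reshape(-1,3).astype(int)
    k=(np.hypot(q[:,0]-.458,q[:,1]-.30)<.09)&(q[:,2]<.13)
    for a,b in((.018,.032),(.053,.066),(.07,.11)):
        m=k&(q[:,2]>a)&(q[:,2]<b);w=q[m]
        print(n,a,m.sum(),np.median(w[:,2]).round(4),"circ",cv2.minEnclosingCircle(w[:,:2].astype(np.float32)) if a<.07 and a>.05 else (cv2.minAreaRect(w[:,:2].astype(np.float32))[0],w.mean(0).round(4)))
E
```

```text
[-5.50423051e-01  2.85637449e-01  1.55513257e+00  2.35227931e-04
  1.30153304e+00 -2.12115387e+00]
turn [ 0. -0. -0.] shift [-0.13  0.    6.46]
top 0.018 515 0.0251 circ ((0.4547698199748993, 0.2995629608631134), array([0.451 , 0.2963, 0.0252]))
top 0.053 227 0.0593 circ ((0.4550490081310272, 0.2981233596801758), 0.031253423541784286)
top 0.07 22 0.0954 circ ((0.4548281729221344, 0.2975914776325226), array([0.454 , 0.2972, 0.0919]))
side 0.018 7 0.0186 circ ((0.39632341265678406, 0.29245811700820923), array([0.3968, 0.2918, 0.0192]))
side 0.053 0 nan circ ((0.0, 0.0), 0.0)
side 0.07 0 nan circ ((0.0, 0.0), array([nan, nan, nan]))
  return _methods._mean(a, axis=axis, dtype=dtype,
  ret = ret.dtype.type(ret / rcount)
<stdin>:9: RuntimeWarning: Mean of empty slice.
  ret = um.true_divide(
```

The top camera shows the wide collar seated, its top at 0.0593 against an expected 0.059. Next is the narrow collar.

Request:
{"api": "send_rows", "payload": {
  "motion": [
    [[-0.13,0,0.9],[0,0,0],0.6],
    [[0,0,0.9],[0,0,0],0.6],
    [[0,0,0.9],[0,0,0],0.6],
    [[0,0,0.9],[0,0,0],0.6],
    [[0,0,0.9],[0,0,0],0.6],
    [[0,0,0.9],[0,0,0],0.6],
    [[0,0,0.8],[0,0,0],0.6],
    [[0,0,0.2],[0,0,0],0.6],
    [[0,0,0],[0,0,0],-1],
    [[0,0,0],[0,0,0],-1],
    [[0,0,0],[0,0,0],-1],
    [[0,0,0],[0,0,0],-1]
  ],
  "squeeze": 10
}}

```text
time_s: 20.95
ee_pos: [0.4836, -0.2521, 0.0081]
eef_rot: [-3.141, 0.001, 3.141]
force: [-0.2, 0.8, 0.1]
grip_width: 0.0464
grip_force: 0.0
```

Request:
{"api": "send_rows", "payload": {
  "motion": [
    [[0,0,0],[0,0,0],-1],
    [[0,0,0],[0,0,0],-1],
    [[0,0,0],[0,0,0],-1]
  ]
}}

```text
time_s: 21.25
ee_pos: [0.4834, -0.2521, 0.0078]
eef_rot: [-3.141, 0.001, 3.141]
force: [-0.5, 1.0, 6.4]
grip_width: 0.0401
grip_force: 10.0
```

Request:
{"api": "send_rows", "payload": {
  "motion": [
    [[0,0,-0.3],[0,0,0],-1],
    [[0,0,-0.8],[0,0,0],-1],
    [[0,0,-1],[0,0,0],-1],
    [[0,0,-1],[0,0,0],-1],
    [[0,0,-1],[0,0,0],-1],
    [[0,0,-1],[0,0,0],-1],
    [[0,0,-1],[0,0,0],-1],
    [[0,0,-0.4],[0,0,0],-1],
    [[0,0.5,0],[0,0,0],-1],
    [[0,1,0],[0,0,0],-1],
    [[0,1,0],[0,0,0],-1],
    [[0,1,0],[0,0,0],-1]
  ]
}}

```text
time_s: 22.45
ee_pos: [0.4822, -0.1448, 0.2002]
eef_rot: [3.141, -0.003, 3.141]
force: [0.4, 1.1, -0.4]
grip_width: 0.0402
grip_force: 10.0
```

Request:
{"api": "send_rows", "payload": {
  "motion": [
    [[0,1,0],[0,0,0],-1],
    [[0,1,0],[0,0,0],-1],
    [[0,1,0],[0,0,0],-1],
    [[0,1,0],[0,0,0],-1],
    [[0,1,0],[0,0,0],-1],
    [[0,1,0],[0,0,0],-1],
    [[0,1,0],[0,0,0],-1],
    [[0.3,1,0],[0,0,0],-1],
    [[0.3,1,0],[0,0,0],-1],
    [[0.2,0.5,0],[0,0,0],-1],
    [[0,0,0],[0,0,0],-1],
    [[0,0,0],[0,0,0],-1]
  ]
}}

```text
time_s: 23.65
ee_pos: [0.4586, 0.1382, 0.201]
eef_rot: [-3.141, -0.002, -3.141]
force: [-0.1, -0.7, 0.2]
grip_width: 0.0402
grip_force: 10.0
```

```bash
python3 - <<'E'
from h import *
o=get_obs();p=np.array(o["ee_pos"]);print(p.round(4))
collar(p[:2]-.0015,p[2]-.0078,.030,.020)
q=cloud(camera("side")).reshape(-1,3)
k=(np.hypot(q[:,0]-.458,q[:,1]-.30)<.06)&(q[:,2]<.13)
m=k&(q[:,2]>.053)&(q[:,2]<.066);t=k&(q[:,2]>.07)
print(m.sum(),np.median(q[m,2]),cv2.minEnclosingCircle(q[m,:2].astype(np.float32)),"rod",t.sum(),q[t].mean(0),q[t].max(0))
go(.4585,.2998,.13,np.pi)
E
```

```text
[0.4586 0.1382 0.201 ]
side 98 circ [0.4592 0.1331] 0.0222 z 0.1926 0.2263 topplane [-0.019  0.02   0.223]
149 0.05814906190677617 ((0.4563261866569519, 0.2973458468914032), 0.032791975885629654) rod 8 [0.45500713 0.29622084 0.07445185] [0.46016887 0.29873007 0.07756643]
turn [-0.   -0.01 -0.01] shift [0.02 5.41 2.39]
```

Request:
{"api": "send_rows", "payload": {
  "motion": [
    [[0,0.7,0],[0,0,0],-1],
    [[0,1,0],[0,0,0],-1],
    [[0,1,0],[0,0,0],-1],
    [[0,1,0],[0,0,0],-1],
    [[0,1,0],[0,0,0],-1],
    [[0,0.7,0],[0,0,0],-1],
    [[0.02,0,0.8],[0,0,0],-1],
    [[0,0,0.8],[0,0,0],-1],
    [[0,0,0.7],[0,0,0],-1],
    [[0,0,0],[0,0,0],-1],
    [[0,0,0],[0,0,0],-1]
  ]
}}

```text
time_s: 24.9
ee_pos: [0.4591, 0.2997, 0.1336]
eef_rot: [-3.142, -0.0, 3.141]
force: [0.4, -0.6, 0.5]
grip_width: 0.04
grip_force: 10.0
```

```bash
python3 - <<'E'
from h import *
o=get_obs();p=np.array(o["ee_pos"]);print(p.round(4))
collar(p[:2]-.0015,p[2]-.0078,.030,.020)
go(.4585,.2998,.1,np.pi)
c=camera("side");save(c,"s4.png");im=cv2.imread("pics/s4.png")[90:190,170:300];cv2.imwrite("pics/s4c.png",cv2.resize(im,None,fx=6,fy=6))
E
```

```text
[0.4591 0.2997 0.1336]
side 66 circ [0.4581 0.2962] 0.0203 z 0.1265 0.1591 topplane [0.013 0.039 0.156]
turn [ 0.01  0.01 -0.01] shift [ 0.03 -0.01  1.15]
```

View pics/s4c.png

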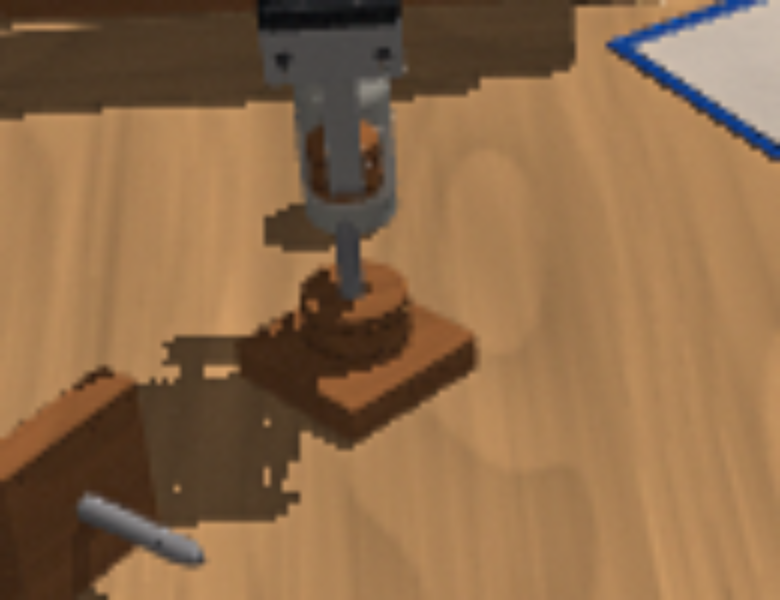

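The narrow collar at crop (345,160) hangs in line with the rod at (348,260). The wide collar sits flat on the base. I'll lower it.

Request:
{"api": "send_rows", "payload": {
  "motion": [
    [[0.04,0,0.3],[0,0,0],-1],
    [[0,0,0.3],[0,0,0],-1],
    [[0,0,0.2],[0,0,0],-1],
    [[0,0,0.2],[0,0,0],-1],
    [[0,0,0.2],[0,0,0],-1],
    [[0,0,0],[0,0,0],-1]
  ]
}}

```text
time_s: 25.65
ee_pos: [0.4571, 0.2999, 0.0962]
eef_rot: [-3.141, -0.001, 3.141]
force: [0.2, 0.3, 0.2]
grip_width: 0.0401
grip_force: 10.0
```

Request:
{"api": "send_rows", "payload": {
  "motion": [
    [[0,0,0.3],[0,0,0],-1],
    [[0,0,0.3],[0,0,0],-1],
    [[0,0,0.2],[0,0,0],-1],
    [[0,0,0.1],[0,0,0],-1],
    [[0,0,0.04],[0,0,0],-1],
    [[0,0,0],[0,0,0],-1]
  ]
}}

```text
time_s: 26.25
ee_pos: [0.4575, 0.3001, 0.0689]
eef_rot: [-3.142, -0.0, 3.141]
force: [0.8, -1.0, 0.4]
grip_width: 0.0403
grip_force: 10.0
```

Request:
{"api": "send_rows", "payload": {
  "motion": [
    [[0,0,0.04],[0,0,0],-1],
    [[0,0,0],[0,0,0],-1],
    [[0,0,0],[0,0,0],0],
    [[0,0,0],[0,0,0],0.2],
    [[0,0,0],[0,0,0],0.4],
    [[0,0,-0.3],[0,0,0],0.4],
    [[0,0,-0.8],[0,0,0],0.4],
    [[0,0,-1],[0,0,0],0.4],
    [[0,0,-1],[0,0,0],0.4],
    [[0,0,-1],[0,0,0],0.4],
    [[0,0,-0.5],[0,0,0],0.4],
    [[0,0,0],[0,0,0],0.4]
  ]
}}

```text
time_s: 27.45
ee_pos: [0.4581, 0.3005, 0.2085]
eef_rot: [3.139, 0.004, 3.141]
force: [0.7, -0.3, -0.2]
grip_width: 0.066
grip_force: 0.0
```

Request:
{"api": "send_rows", "payload": {
  "motion": [
    [[0,-0.6,0],[0,0,0],0.4],
    [[0,-1,0],[0,0,0],0.4],
    [[0,-1,0],[0,0,0],0.4],
    [[0,-1,0],[0,0,0],0.4],
    [[0,-1,0],[0,0,0],0.4],
    [[0,0,0],[0,0,0],0.4],
    [[0,0,0],[0,0,0],0.4]
  ]
}}

```text
time_s: 28.15
ee_pos: [0.4571, 0.1612, 0.205]
eef_rot: [-3.141, -0.001, 3.14]
force: [0.3, -0.2, 0.2]
grip_width: 0.0659
grip_force: 0.0
```

```bash
python3 - <<'E'
from h import *
for n in("top","side"):
    c=camera(n);q=cloud(c).reshape(-1,3);save(c,n+"5.png")
    k=(np.hypot(q[:,0]-.458,q[:,1]-.30)<.085)&(q[:,2]<.14)
    for a,b in((.018,.032),(.053,.066),(.083,.095)):
        m=k&(q[:,2]>a)&(q[:,2]<b);w=q[m]
        if m.sum()>5: print(n,a,m.sum(),np.median(w[:,2]).round(4),cv2.minEnclosingCircle(w[:,:2].astype(np.float32)))
im=cv2.imread("pics/side5.png")[60:260,130:390];cv2.imwrite("pics/s5c.png",cv2.resize(im,None,fx=3,fy=3))
E
```

```text
top 0.018 87 0.0246 ((0.46328428387641907, 0.3079833686351776), 0.058659665286540985)
top 0.053 6 0.0606 ((0.46318578720092773, 0.2749714255332947), 0.0062625291757285595)
side 0.018 332 0.0244 ((0.45455238223075867, 0.2966358959674835), 0.06842028349637985)
side 0.053 107 0.0584 ((0.4565896689891815, 0.2968425750732422), 0.03132292255759239)
side 0.083 68 0.088 ((0.4557651877403259, 0.29620763659477234), 0.021343853324651718)
```

View pics/s5c.png

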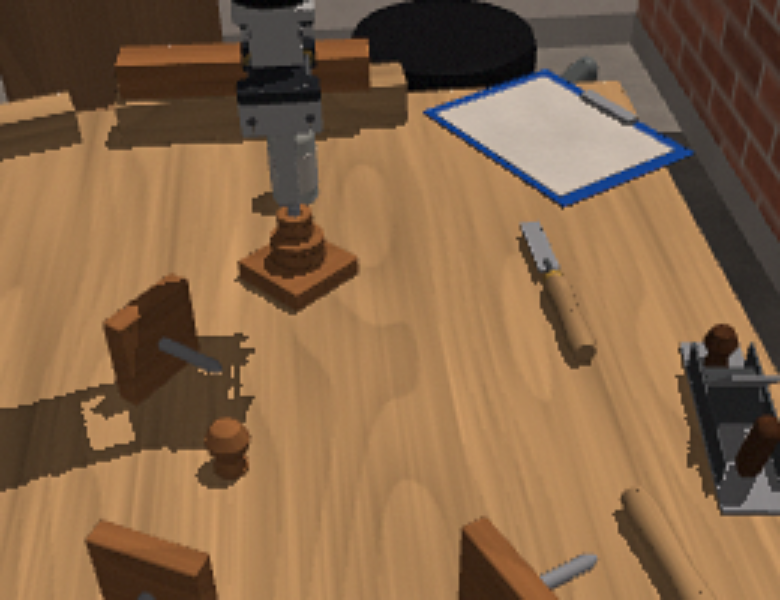

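The stack at crop (297,250) is complete, with layer tops at 0.0244, 0.0584 and 0.088 against expected 0.025, 0.059 and 0.089. The gripper is clear and the bystanders visible in this view look unmoved.

```bash
python3 -c "from station import *;print(hand_in())"
```

```text
the job is handed in; nothing more can be done
None
```

The lamp is standing upright with the wide collar flat on its base and the narrow collar flat on the wide one; I handed the job in after about 28 s of robot time, but no verdict came back.

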